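# Clamp the carrying case shut with its draw latch

## Robot

A 7-joint arm with a two-finger parallel gripper is mounted at the origin on a cart in front of the work surface, level with it; the furniture and walls round the work are solid. World frame = base frame: x ahead of the robot, y to its left, z up, the work surface at z = 0. Lengths are in m, angles in rad, forces in N, time in s.
With the tool pointing down it reaches from about 0.4 to 0.875 m from the base axis. Payload 6.5 kg.
Tool frame: the origin (TCP) lies between the finger pads; the fingertips stand 22 mm ahead of it and the grasp point (between the pads) lies 3 mm ahead of it (arm.nose_length is the distance from the TCP to the fingertips, in m); z points along the fingers, y is the direction in which the jaws open and shut (so a half turn about z gives the same grasp; the last joint's range is limited). The gripper opens to 88 mm and grips with 3 to 60 N. Pads are 18 mm wide; open, the fingers measure 123 mm over their backs; the gripper's body (75 mm by 187 mm) begins 45 mm behind the grasp point.
Start: joints at [-1.195, 0.536, -0.004, 1.538, 0.003, 1.067, -0.071], TCP at [0.278, 0.588, 0.261] pointing down, gripper open.
Joint ranges: [-2.7, 2.7], [-0.37, 2.16], [-1.27, 1.26], [0.24, 2.4], [-1.31, 4.45], [0.19, 1.91], [-2.76, 2.76]. Speed limits (rad/s): [2.39, 2.39, 3.14, 3.14, 3.14, 3.14, 3.14].

## Interface

Orientations are given as a unit quaternion [x, y, z, w].
In Python, from workcell import get_obs, imaging, ticket, arm gives the robot as it stands.
- The arm moves only by the tool play_rows, never from a script. Its argument "motion" is a list that holds one entry, the list of rows, each a list of 5 numbers: the shift along the tool's x, y, z in mm, then the turn about the tool's z in rad, then the finger opening in mm, from 0 to 88.1. A call has 1 to 20 rows; each row is the pose to reach, as a shift and turn from the pose commanded when the call began, along the tool's axes at that moment; what a row does not reach only later rows make up. A row lasts 1/12 s, in which the tool goes at most 41.7 mm and 7.16 degrees, less where a joint would pass 70% of its speed; a pose out of reach is approached as far as the arm can. A call with a gripper value outside its range is refused whole. The fingers move at their own pace and stop on an object; the grip force is fixed at half the most. Time passes only in rows, so rows that repeat a pose let the fingers close. It gives the time, the measured TCP pose, the force and the opening at its end, in the units of the state.
- get_obs(): the state, without advancing time (a new reading comes with each control period).
- imaging.get_image(name): name is "scene" or "top" or "wrist"; returns the picture (480x640x3 uint8, red, green, blue); there is no depth.
- imaging.camera_info(name): a dict with "mtx" (3x3 intrinsics, pixels), "k1" (the pictures are not rectified: a ray, as slopes to the right and down, at radius r is drawn at 1 + k1 r^2 times it, then the intrinsics apply), "xyz" and "attitude" of the camera in the world. Camera axes: x right, y down, z forward; pixel columns grow to the right and rows downward; lengths in m; the calibration is good to about 2 mm. A picture is of the moment at which its call begins: read the wrist's pose just before it. camera_info takes no time and is no camera call; for the wrist camera it gives the pose at the moment of the call.
- ticket.finish_job(): hands the job in, once; it reports no verdict.
The state is a dict: "time_s": time; "q": joint angles; "joint_velocities": joint speeds; "joint_torque": joint torques, N m; "eef_pos": TCP position; "ee_rot": TCP orientation; "wrist_force": force on the tool from outside, world axes, zero at the start; "moment": the same for the moment, N m; "grip_width": opening from 0.0 (shut) to 1.0 (fully open).
Only numpy, scipy, OpenCV 4.12 (cv2) and the standard library are available. Lean on these libraries where they do the work, as an engineer would, in place of code of your own. Each camera call takes 0.05 s, during which the arm holds its last target.

## Task

The grey carrying case stands with its lid ajar and its draw latch undone, and a pair of forceps has been left on its top where the latch lever must come down. Put the forceps in the kidney dish, shut the lid, hook the latch's wire loop behind the keeper on the lid, and swing the red-tipped lever over to the back until it snaps down flat and holds the lid clamped by itself. Leave the other things where they stand.

Things in the scene. Friction and masses are not known exactly. Their poses are not given: they have to be found in the camera images.
- case: grey carrying case standing on its spine in a fixed steel stand. Origin on the table, on the split plane between body and lid, half-way along the case; +x away from the lid into the body, +y along its length, z up. Body: x 0 to 85, y -100 to 100 mm, flat top at z = 155 mm. Stand plate: x -76 to 100, y +-113, z 0 to 8 mm
- case_deck (a point): point on the case body's flat top (case x = 62 mm, y = 0, z = 155 mm), axes as the case's. Four ribs 5 mm wide stand 10 mm high on the top at case y = -85, -30, 30 and 85 mm, from x = 41 to 83 mm
- lid (a joint): lid angle, rad, about pins along the case's y axis at case x = -30, z = 42 mm; opens toward case -x. 0 = clamped; starts 0.13 to 0.33. Stiff pins: stays where left (about 2 N at the top moves it). Two spring buffers meet it at about 0.05 and push it back to there if it is shut further and let go; shutting it to 0 takes about 30 N at the top, which the latch gives
- lid_edge (a point): middle of the lid's outer top edge, on the lid (axes as the case's when shut). Shut, the lid fills case x = -66 to -3, y = -100 to 100, z = 42 to 152 mm
- lever (a joint): lever angle, rad: 0 = flat on the case's top pointing to case +x (latched, at its stop); pi/2 upright; 2.3 = leaning forward over the lid, other stop; starts 0.45 to 1.0. Stays where left; about 1 N at the tip moves it, about 3 N while it draws the lid in. With the loop hooked it snaps down to 0 once past dead centre (about 0.3)
- lever_pivot (a point): the lever's pivot on the case, at case x = 34 mm, y = 0, z = 168 mm (axes as the case's)
- lever_tip (a point): end of the red lever tip, 70 mm from the pivot; x axis along the lever, outward. The lever is a steel strap 24 mm wide, 6 mm thick (red tip 26 x 8 mm)
- bail (a joint): angle of the wire loop against the lever, rad: 0 = opposite to the lever; grows as the loop lifts off the lid toward the lever (stop at 2.75). The loop's elevation above level, seen from the case's -x direction, is (bail - lever). It hangs loose: at the start it leans back on its stop; with the lever past about 1.2 it tips over and falls forward onto the lid
- bail_pin (a point): pin on which the loop turns; it rides on the lever, 18 mm from the lever's pivot and 0.3 rad below the lever's line. Swinging the lever forward carries the loop about 20 mm further over the lid
- bail_bar (a point): middle of the loop's cross bar, 85 mm from the pin. The loop is 6 mm steel rod: two arms at case y = +-21 mm and the cross bar between their ends
- keeper_seat (a point): where the cross bar's middle seats under the keeper's lip, on the lid (when shut: case x = -34, z = 160.5 mm). The keeper, 26 mm wide, is a hook open to case -x: its post stands on the body side of the seat, catch face at seat x + 3 mm; steel plate below, top at z = 156 mm
- keeper_lip (a point): edge of the lip over the keeper seat, 2.5 mm to case -x of the seat, lip z = 167 to 171 mm when shut. With the lid on its buffers and the lever fully forward the cross bar comes down about 10 mm clear of the lip on its -x side, onto the plate; with the lid further open it does not reach
- forceps_mid (a point): centre of the steel dressing forceps, 150 long (its x axis), 14 wide, 5 mm thick, 22 g, loose; starts across the ribs on the case's top at case x about 62 mm, y 25 to 50 mm, underside 10 mm above the case's top
- forceps: the same forceps; origin under its centre
- kidney_dish: stainless kidney dish, 269 (x) x 162 (y) x 43 mm high, fixed in its place; origin on the table under its middle. Floor 2 mm thick; the clear floor is about 70 mm wide and runs from x = -100, y = 10 mm by x = 0, y = 20 mm to x = 95, y = -25 mm in its own frame
- otoscope: otoscope lying loose on the table, 203 x 37 x 54 mm, long axis x; leave it
- specula_tub: white tub with a green lid, 70 mm across, 60 mm high; leave it. Origin under its middle, loose
- dressing_jar: round steel dressing jar with lid, fixed, 119 mm across, 87 mm high; an obstacle. Origin under its middle

How it is judged:
At the end, for the whole second after the job is handed in: Lever flat (within 0.07 rad of its stop); lid clamped (under 0.02 rad) by the loop, its bar within 7 mm of the keeper seat; forceps at rest in the kidney dish, centre within 80 mm of its middle lengthwise, -40 to 65 mm across, under 35 mm high (value of joint lever below 0.07 rad and value of joint lid below 0.02 rad and distance between bail_bar and keeper_seat below 0.007 m and x of forceps_mid in the frame of kidney_dish between -0.08 and 0.08 m and y of forceps_mid in the frame of kidney_dish between -0.04 and 0.065 m and z of forceps_mid in the frame of kidney_dish below 0.035 m and linear speed of forceps below 0.03 m/s); the robot touches nothing.
It fails at once if the otoscope is moved more than 30 mm (distance of otoscope from where it was at the start of the episode above 0.03 m).
It fails at once if the specula tub is moved more than 30 mm (distance of specula_tub from where it was at the start of the episode above 0.03 m).
It also fails if it takes over 72 s, if anything falls off the work surface, if the arm or the gripper's body presses on something with over 40 N, if the wrist force passes 120 N, or if a joint passes its speed limit or range.

## Working session

There is one attempt and no reset: what is moved stays moved. The work goes in short steps, Python scripts to look and compute and a tool call to move; the robot and the scene stay as the last step left them, time stands still between calls to the robot, and variables do not carry over. Pictures are saved under pics/ and viewed, and the job is handed in when it is done.

Besides the shell and the picture viewer there is one more tool, called after "Request:" as name([rows], argument=value, ...), one row to a line, values as JSON. play_rows: Moves the arm, as the interface text tells. Its arguments: {"type":"object","properties":{"motion":{"type":"array"}},"required":["motion"]}

```bash
ls; mkdir -p pics; python3 - <<'E'
from workcell import get_obs, imaging, ticket, arm
import cv2
print(get_obs()); print(arm.nose_length)
for n in ("scene","top","wrist"):
    i=imaging.camera_info(n); print(n,i)
    cv2.imwrite(f"pics/{n}0.png",cv2.cvtColor(imaging.get_image(n),cv2.COLOR_RGB2BGR))
E
```

```text
pics
{'time_s': 0.0, 'q': array([-1.19521338,  0.53718495, -0.0044421 ,  1.53883002,  0.00260174,
        1.0673187 , -0.07120813]), 'joint_velocities': array([ 2.63816689e-05,  2.03900717e-04,  4.10082659e-04,  8.86195601e-05,
       -7.53968004e-04,  5.61524348e-04, -1.08819130e-03]), 'joint_torque': array([-3.56906239e-04, -5.70986295e+01,  9.90361087e-01, -2.51609963e+01,
       -5.63614885e-02,  1.75582938e-02,  1.61931657e-04]), 'eef_pos': array([0.27767714, 0.58707594, 0.25984365]), 'ee_rot': array([ 2.19066488e-01,  9.75709547e-01, -8.58197793e-04, -1.27573020e-04]), 'wrist_force': array([0.19126681, 0.0073933 , 0.30338397]), 'moment': array([-0.00910233,  0.0282479 , -0.01295908]), 'grip_width': 1.0014535363084485}
0.022
scene {'mtx': array([[521.91453929,   0.        , 329.06309841],
       [  0.        , 521.91453929, 240.23607651],
       [  0.        ,   0.        ,   1.        ]]), 'k1': -0.10676322060872367, 'xyz': array([0.41212341, 0.55635437, 1.20192466]), 'attitude': array([-0.09554053,  0.96299074, -0.2505668 ,  0.02715003])}
top {'mtx': array([[603.68228397,   0.        , 318.26186756],
       [  0.        , 603.68228397, 235.71378164],
       [  0.        ,   0.        ,   1.        ]]), 'k1': -0.06453215989786944, 'xyz': array([ 0.40049927, -0.03946274,  1.32804382]), 'attitude': array([-0.69555902,  0.7163141 , -0.04378751,  0.03426966])}
wrist {'mtx': array([[338.97281367,   0.        , 327.20746286],
       [  0.        , 338.97281367, 238.72409295],
       [  0.        ,   0.        ,   1.        ]]), 'k1': -0.04872358089422849, 'xyz': array([0.20968269, 0.62072704, 0.38367891]), 'attitude': array([0.83583198, 0.52896493, 0.0780967 , 0.12442631])}
```

View pics/scene0.png

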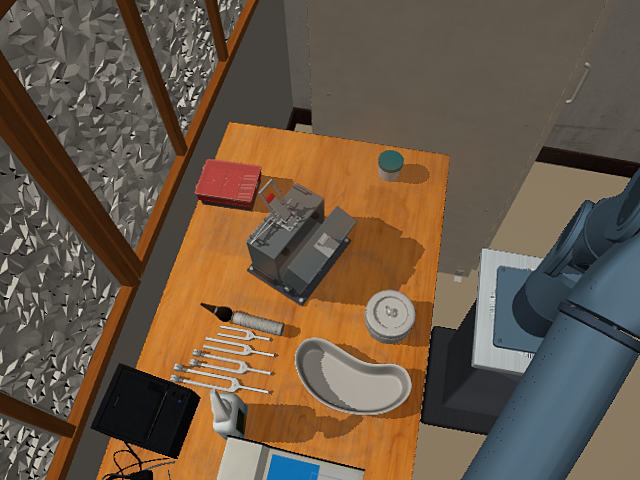

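View pics/top0.png

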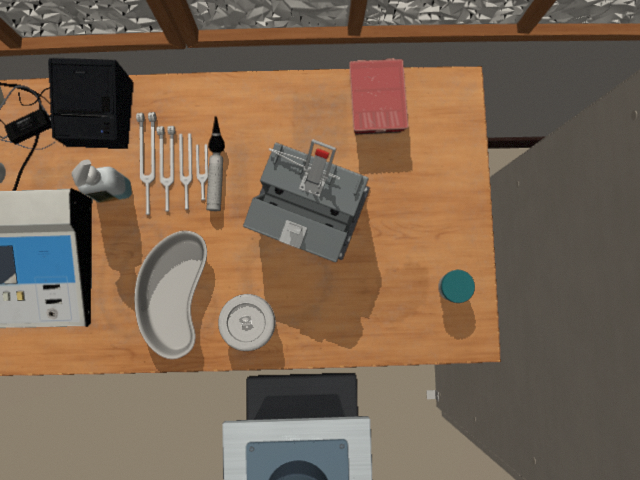

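View pics/wrist0.png

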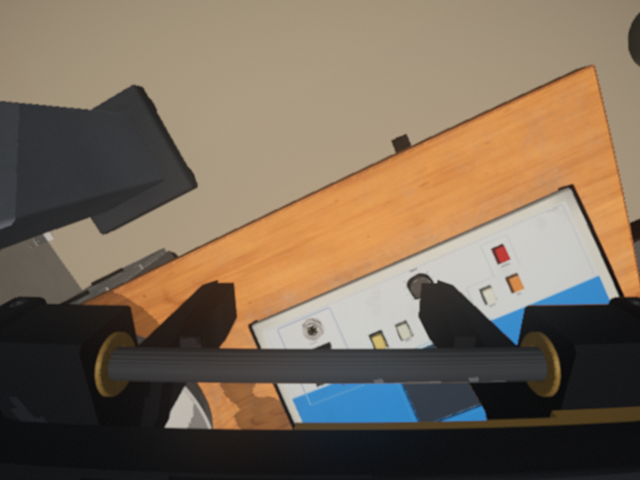

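```bash
cat > h.py <<'E'
import numpy as np, cv2
from scipy.spatial.transform import Rotation as R
from workcell import get_obs, imaging, ticket, arm
def cam(n):
    i=imaging.camera_info(n); return (np.array(i['mtx']),i['k1'],np.array(i['xyz']),R.from_quat(i['attitude']))
def proj(c,P):
    K,k,x,r=c; p=r.inv().apply(np.atleast_2d(P)-x); s=p[:,:2]/p[:,2:]; s=s*(1+k*(s**2).sum(1,keepdims=True))
    return s*[K[0,0],K[1,1]]+K[:2,2]
def ray(c,uv):
    K,k,x,r=c
    d=np.array([k,0,0,0]); s=cv2.undistortPoints(np.array([[uv]],float),K,d)[0,0]
    v=r.apply([s[0],s[1],1.]); return x,v/np.linalg.norm(v)
def onz(c,uv,z):
    x,v=ray(c,uv); return x+v*(z-x[2])/v[2]
def tri(pairs):
    A=np.zeros((3,3));b=np.zeros(3);L=[ray(c,u) for c,u in pairs]
    for x,v in L:
        M=np.eye(3)-np.outer(v,v);A+=M;b+=M@x
    p=np.linalg.solve(A,b); return p,[np.linalg.norm(np.cross(p-x,v)) for x,v in L]
def save(n,f,crop=None,s=1):
    im=cv2.cvtColor(imaging.get_image(n),cv2.COLOR_RGB2BGR); cv2.imwrite(f"pics/{f}_full.png",im)
    if crop: u0,v0,u1,v1=crop; im=im[v0:v1,u0:u1]
    cv2.imwrite(f"pics/{f}.png",cv2.resize(im,None,fx=s,fy=s,interpolation=cv2.INTER_CUBIC)); 
def tool(p,o=None):
    "world point for TCP -> shift mm in tool axes"
    o=o or get_obs(); return R.from_quat(o['ee_rot']).inv().apply(np.array(p)-o['eef_pos'])*1000
E
python3 - <<'E'
import cv2
for f,c in (("top0",(230,120,390,270)),("scene0",(230,160,370,310))):
    im=cv2.imread(f"pics/{f}.png"); u0,v0,u1,v1=c
    cv2.imwrite(f"pics/{f}c.png",cv2.resize(im[v0:v1,u0:u1],None,fx=4 if f=='scene0' else 4,fy=4,interpolation=cv2.INTER_CUBIC))
E
```

```text
(no output)
```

View pics/top0c.png

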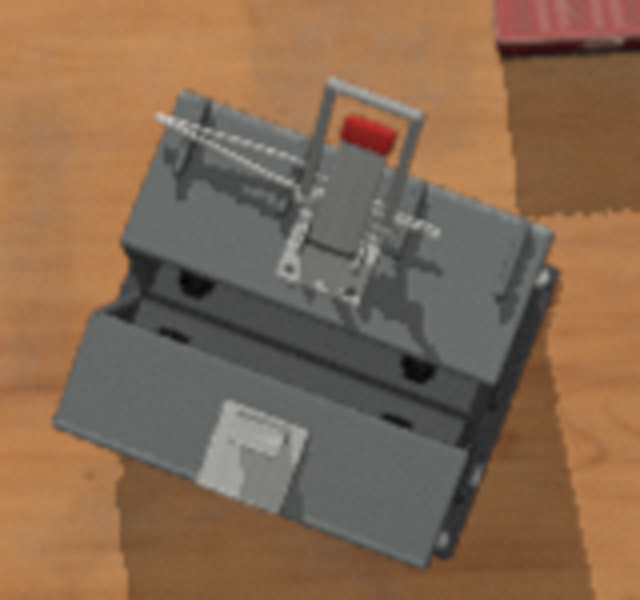

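View pics/scene0c.png

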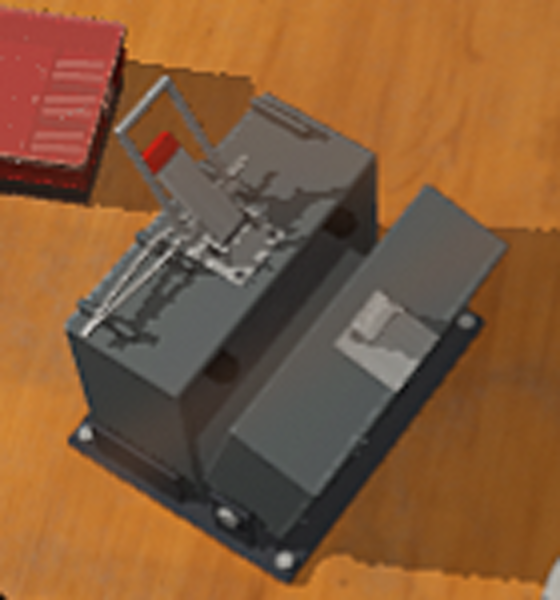

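```bash
cat > fit.py <<'E'
from h import *
from scipy.optimize import least_squares
cams={'t':cam('top'),'s':cam('scene')}
def off(n,u): return (230+u[0]/4,(120 if n=='t' else 160)+u[1]/4)
B=[((85,100,155),'t',(183,92)),((85,-100,155),'t',(553,233)),((0,-100,155),'t',(492,383)),((0,100,155),'t',(123,240)),
((85,-100,155),'s',(265,95)),((0,-100,155),'s',(377,157)),((0,100,155),'s',(180,397)),((85,100,155),'s',(68,330))]
L=[((-66,100,152),'t',(55,425)),((-66,-100,152),'t',(428,567)),((-3,100,152),'t',(97,312)),((-3,-100,152),'t',(467,450)),
((-3,-100,152),'s',(428,187)),((-66,-100,152),'s',(508,240)),((-3,100,152),'s',(232,432)),((-66,100,152),'s',(312,495))]
def lidp(P,a):
    P=np.array(P,float); d=P-[-30,0,42]; c,s=np.cos(a),np.sin(a)
    return np.array([-30+c*d[0]-s*d[2],P[1],42+s*d[0]+c*d[2]])
def W(P,p):
    r=R.from_euler('z',p[2]); return r.apply(np.array(P)/1000)+[p[0],p[1],0]
def res(p):
    o=[]
    for P,n,u in B: o.append(proj(cams[n],W(P,p))[0]-off(n,u)-[0,0])
    for P,n,u in L: o.append(proj(cams[n],W(lidp(P,p[3]),p))[0]-off(n,u))
    return np.ravel(o)
if __name__=="__main__":
    s=least_squares(res,[0.6,0,-0.3,0.2]); print(s.x); print(s.fun.reshape(-1,2).round(1))
    p=s.x; print('case',p)
    for nm,a,b in (('barmid',(375,97),(142,103)),):
        w,e=tri([(cams['t'],off('t',a)),(cams['s'],off('s',b))]); cf=R.from_euler('z',-p[2]).apply(w-[p[0],p[1],0])*1000
        print(nm,w,cf,e)
E
python3 fit.py
```

```text
[ 0.60349214 -0.03571438 -0.39444286  0.27147555]
[[-1.1 -0.9]
 [ 0.5 -0.8]
 [ 0.8  1.4]
 [-1.8  1.2]
 [ 0.  -1.6]
 [ 0.6 -1.1]
 [ 0.   0.3]
 [-1.4 -1.3]
 [-1.5  0.2]
 [-0.5  0.7]
 [-1.6 -1.2]
 [ 1.   0.4]
 [-0.5 -2.2]
 [ 0.6  0.4]
 [-1.  -1. ]
 [ 1.5  0.2]]
case [ 0.60349214 -0.03571438 -0.39444286  0.27147555]
barmid [ 0.68692407 -0.07081691  0.25310059] [ 90.51494674  -0.34466157 253.10058857] [np.float64(0.0001768223115568907), np.float64(0.0001768223115567911)]
```

```bash
python3 - <<'E'
from h import *
for f,c,s in (("top0",(120,220,220,370),4),("top0",(255,130,345,200),8),("scene0",(235,175,300,260),8)):
    im=cv2.imread(f"pics/{f}.png"); u0,v0,u1,v1=c
    cv2.imwrite(f"pics/{f}_{u0}.png",cv2.resize(im[v0:v1,u0:u1],None,fx=s,fy=s,interpolation=cv2.INTER_CUBIC)[:600,:800])
E
```

```text
(no output)
```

View pics/top0_120.png

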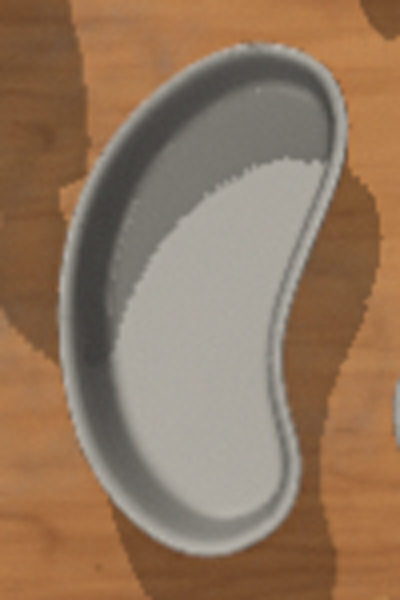

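View pics/top0_255.png

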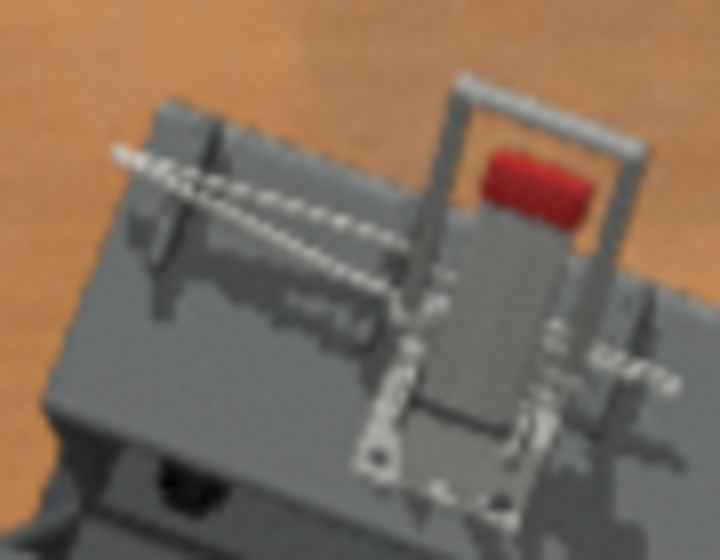

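View pics/scene0_235.png

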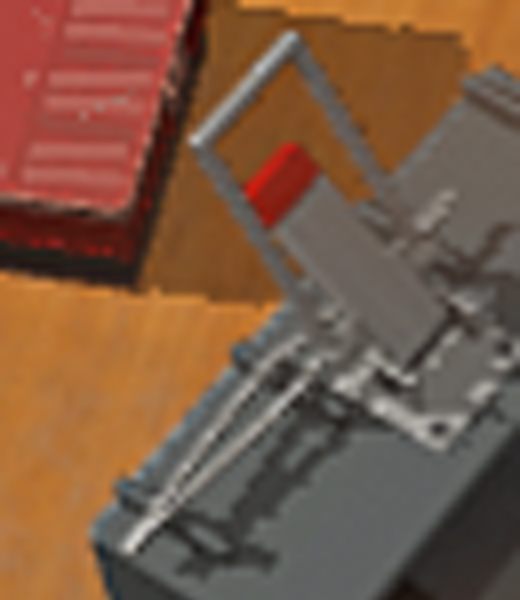

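```bash
python3 - <<'E'
from h import *
T,S=cam('top'),cam('scene')
p=np.array([0.6035,-0.0357,-0.3944])
def cf(w): return R.from_euler('z',-p[2]).apply(w-np.array([p[0],p[1],0]))*1000
def tt(a,b): return (255+a[0]/8,130+a[1]/8)
def ss(b): return (235+b[0]/8,175+b[1]/8)
for nm,a,b in (('fcL',(117,155),(130,548)),('fcR',(678,382),(450,195)),('redtipmid',(548,170),(272,168)),('redtipmid2',(538,190),(283,185)),('barmid',(552,117),(243,90))):
    w,e=tri([(T,tt(a,0)),(S,ss(b))]); print(nm,w.round(4),cf(w).round(1),np.round(e,4))
C=[(60,310),(70,240),(95,175),(130,120),(180,72),(215,52),(255,43),(295,50),(325,72),(343,100),(347,130),(335,180),(310,245),(290,300),(282,350),(288,400),(299,450),(298,490),(280,525),(245,548),(210,555),(165,540),(120,500),(85,440),(65,370)]
P=np.array([onz(T,(120+u/4,220+v/4),0.043)[:2] for u,v in C])
r=cv2.minAreaRect((P*1000).astype(np.float32)); print(r)
for d in range(-30,31,3):
    a=np.radians(d); q=P@np.array([[np.cos(a),-np.sin(a)],[np.sin(a),np.cos(a)]]); m=q.max(0)-q.min(0); c=(q.max(0)+q.min(0))/2
    print(d,(m*1000).round(0),(np.array([[np.cos(a),-np.sin(a)],[np.sin(a),np.cos(a)]])@c).round(4))
E
```

```text
fcL [0.7024 0.0335 0.1675] [ 64.8 101.9 167.5] [0.0001 0.0001]
fcR [ 0.642  -0.1027  0.1648] [ 61.3 -47.  164.8] [0.0004 0.0004]
redtipmid [ 0.6836 -0.0711  0.2133] [ 87.5  -1.9 213.3] [0.0006 0.0006]
redtipmid2 [ 0.68   -0.0687  0.209 ] [ 83.3  -1.  209. ] [0.0004 0.0004]
barmid [ 0.6873 -0.0713  0.2502] [ 91.1  -0.7 250.2] [0.0002 0.0002]
((429.68341064453125, 262.9280090332031), (139.0055694580078, 271.176025390625), 81.5460205078125)
-30 [259. 178.] [0.4315 0.2484]
-27 [262. 172.] [0.432 0.25 ]
-24 [264. 167.] [0.4322 0.2514]
-21 [266. 161.] [0.4323 0.2529]
-18 [268. 156.] [0.4322 0.2554]
-15 [269. 151.] [0.4315 0.2579]
-12 [270. 146.] [0.4305 0.2603]
-9 [271. 140.] [0.4298 0.2625]
-6 [272. 144.] [0.4286 0.2613]
-3 [271. 149.] [0.4275 0.2593]
0 [270. 154.] [0.4266 0.2572]
3 [269. 159.] [0.4259 0.255 ]
6 [266. 163.] [0.4255 0.2531]
9 [263. 169.] [0.4251 0.2514]
12 [260. 175.] [0.4249 0.2494]
15 [258. 180.] [0.425  0.2475]
18 [254. 187.] [0.4252 0.2463]
21 [250. 193.] [0.4254 0.2455]
24 [246. 199.] [0.4257 0.2446]
27 [241. 204.] [0.426  0.2438]
30 [235. 209.] [0.4267 0.2431]
```

Request:
play_rows([
  [[-30,-30,0,0.1,0],[-60,-60,0,0.22,0],[-90,-90,0,0.34,0],[-118,-119,0,0.46,0],[-146,-148,0,0.58,0],[-174,-176,0,0.7,0],[-202,-205,0,0.82,0],[-230,-233,0,0.94,0],[-258,-262,0,1.06,0],[-286,-290,0,1.18,0],[-314,-318,0,1.3,0],[-342,-346,0,1.4,0],[-370,-374,0,1.46,0],[-398,-402,0,1.5,0],[-415,-420,0,1.52,0],[-423,-428,0,1.523,0],[-426,-430,0,1.523,0],[-426,-430,0,1.523,0]],
])

```text
time_s: 1.65
eef_pos: [0.4793, 0.0162, 0.2606]
ee_rot: [0.832, 0.554, -0.0, 0.0]
wrist_force: [0.5, 0.3, -0.0]
grip_width: 0.006
```

```bash
python3 - <<'E'
from h import *
print(get_obs()['q'].round(2)); save('wrist','w1'); print(imaging.camera_info('wrist'))
E
```

```text
[-0.57  0.27  0.53  2.   -0.17  0.92 -0.35]
{'mtx': array([[338.97281367,   0.        , 327.20746286],
       [  0.        , 338.97281367, 238.72409295],
       [  0.        ,   0.        ,   1.        ]]), 'k1': -0.04872358089422849, 'xyz': array([0.50739042, 0.08788221, 0.38430099]), 'attitude': array([ 0.97007443, -0.19378717, -0.02858329,  0.14347516])}
```

View pics/w1.png

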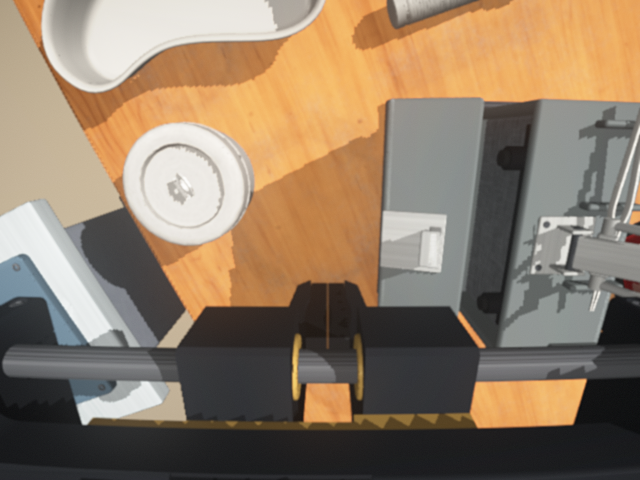

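Request:
play_rows([
  [[0,0,30,0,0],[0,0,70,0,0],[0,0,105,0,0],[0,2,120,0,0],[0,8,121,0,0],[0,15,121,0,0],[0,22,121,0,0],[0,28,121,0,0],[0,34,121,0,0],[0,38,121,0,0],[0,40,121,0,0],[0,40,121,0,0]],
])

```text
time_s: 2.7
eef_pos: [0.517, 0.0012, 0.1402]
ee_rot: [0.832, 0.555, 0.001, 0.001]
wrist_force: [-0.3, 0.0, -0.0]
grip_width: 0.006
```

Request:
play_rows([
  [[0,3,0,0,0],[0,5,0,0,0],[0,6,0,0,0],[0,6,0,0,0]],
])

```text
time_s: 3.03
eef_pos: [0.5219, -0.0011, 0.1397]
ee_rot: [0.832, 0.555, 0.0, 0.0]
wrist_force: [-2.0, 2.4, 0.9]
grip_width: 0.006
```

```bash
python3 - <<'E'
from h import *
save('top','t2',(230,120,390,270),4);save('wrist','w2')
E
```

```text
(no output)
```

View pics/w2.png

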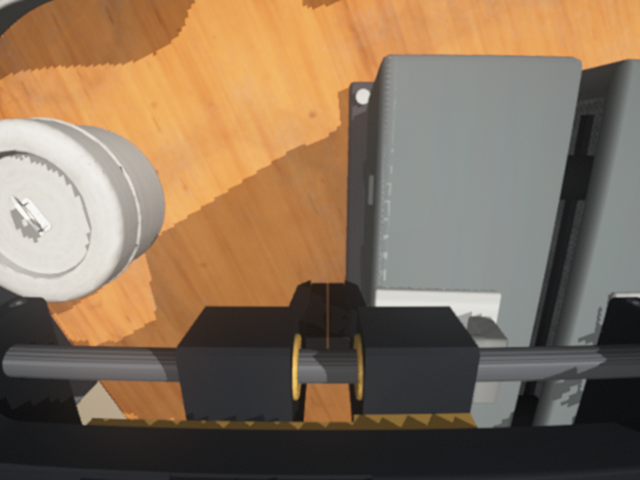

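View pics/t2.png

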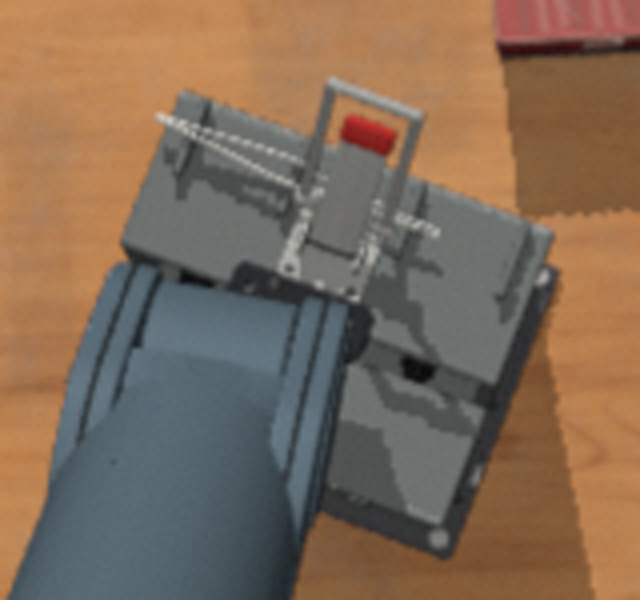

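Request:
play_rows([
  [[0,3,0,0,0],[0,6,0,0,0],[0,8,0,0,0],[0,8,0,0,0]],
])

```text
time_s: 3.47
eef_pos: [0.5262, -0.0028, 0.1395]
ee_rot: [0.832, 0.555, -0.002, -0.003]
wrist_force: [-11.8, 5.7, 13.8]
grip_width: 0.003
```

Request:
play_rows([
  [[0,3,0,0,0],[0,5,0,0,0],[0,5,0,0,0]],
])

```text
time_s: 3.72
eef_pos: [0.5275, -0.0033, 0.1393]
ee_rot: [0.831, 0.556, -0.005, -0.006]
wrist_force: [-25.1, 8.5, 26.2]
grip_width: 0.006
```

Request:
play_rows([
  [[0,-5,0,0,0],[0,-9,0,0,0],[0,-10,0,0,0]],
])

```text
time_s: 3.97
eef_pos: [0.5244, -0.002, 0.1397]
ee_rot: [0.832, 0.555, 0.0, 0.0]
wrist_force: [-0.1, 0.8, 0.2]
grip_width: 0.006
```

```bash
python3 - <<'E'
from h import *
print(get_obs()['q'].round(2))
save('scene','s3',(230,160,370,310),4);save('wrist','w3')
E
```

```text
[-0.42  0.53  0.43  1.98 -0.34  0.7  -0.17]
```

View pics/w3.png

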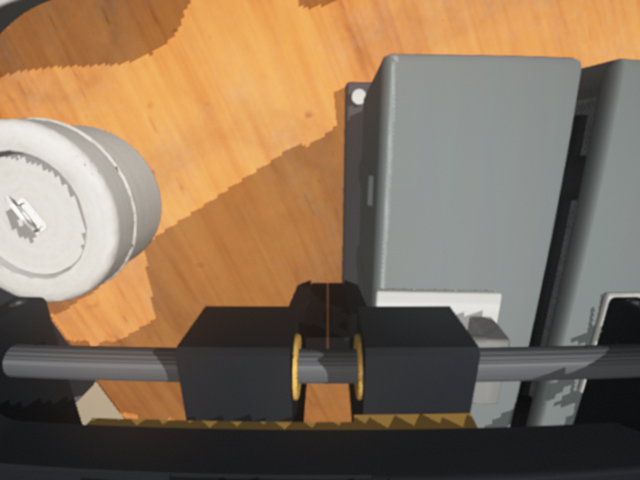

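View pics/s3.png

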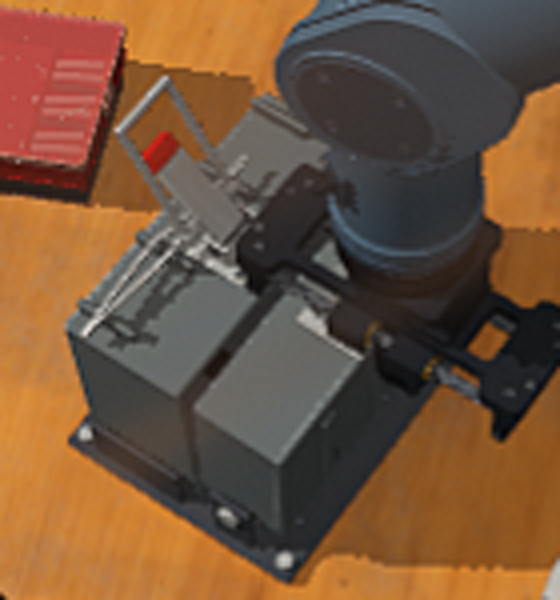

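```bash
python3 - <<'E'
from fit import *
p=[0.60349,-0.03571,-0.3944]
for a in (0,.03,.05,.07,.09,.12,.27):
    q=[(proj(cams['s'],W(lidp(P,a),p))[0]-[230,160])*4 for P in ((-66,100,152),(-3,100,152))]
    print(a,np.round(q,0).tolist())
print([((proj(cams['s'],W(P,p))[0]-[230,160])*4).round(0) for P in ((0,100,155),)], lidp((-66,0,152),.05))
E
```

```text
0 [[275.0, 460.0], [185.0, 403.0]]
0.03 [[280.0, 464.0], [189.0, 406.0]]
0.05 [[284.0, 466.0], [192.0, 407.0]]
0.07 [[287.0, 469.0], [196.0, 409.0]]
0.09 [[290.0, 471.0], [199.0, 411.0]]
0.12 [[295.0, 475.0], [203.0, 413.0]]
0.27 [[318.0, 496.0], [228.0, 428.0]]
[array([180., 398.])] [-71.45271799   0.         150.06327855]
```

```bash
python3 - <<'E'
import cv2
im=cv2.imread("pics/s3_full.png"); cv2.imwrite("pics/s3z.png",cv2.resize(im[245:300,260:330],None,fx=10,fy=10,interpolation=cv2.INTER_CUBIC))
im=cv2.imread("pics/s3_full.png"); cv2.imwrite("pics/s3y.png",cv2.resize(im[195:265,265:340],None,fx=8,fy=8,interpolation=cv2.INTER_CUBIC))
E
```

```text
(no output)
```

View pics/s3z.png

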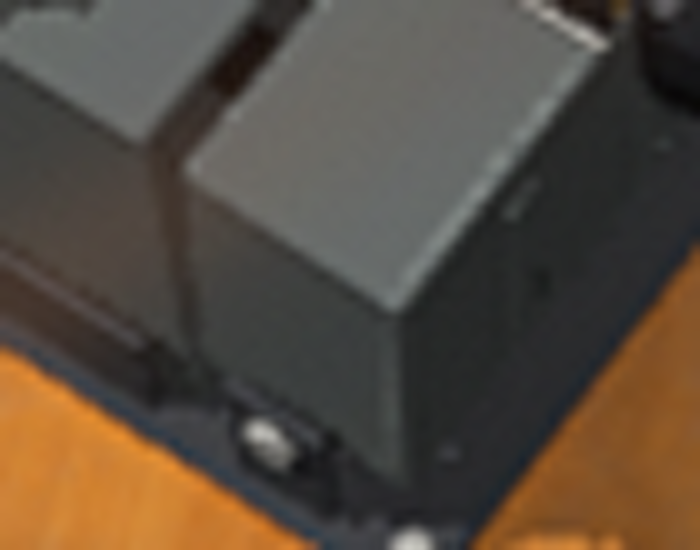

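View pics/s3y.png

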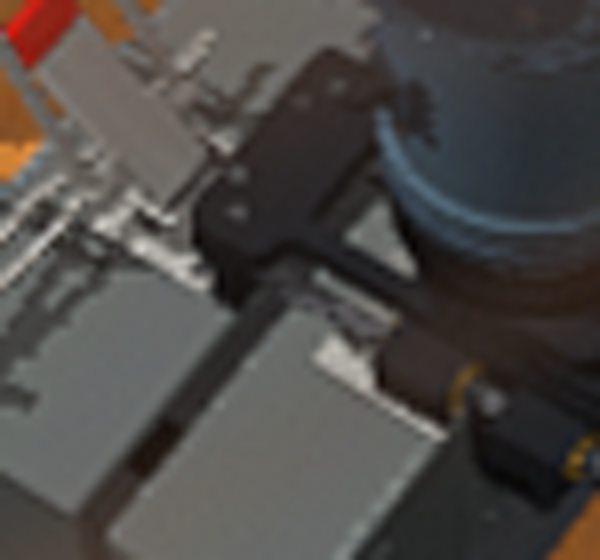

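Request:
play_rows([
  [[0,-5,-30,0,0],[0,-5,-70,0,0],[0,-5,-110,0,0],[0,0,-150,0,0],[0,20,-170,0,0],[0,60,-172,0,0],[0,100,-172,0,0],[0,140,-172,0,0],[0,180,-172,0,0],[0,210,-170,0,0],[0,218,-150,0,0],[0,218,-120,0,0],[0,218,-95,0,0],[0,218,-85,0,0],[0,218,-85,0,0],[0,218,-85,0,0]],
])

```text
time_s: 5.4
eef_pos: [0.7262, -0.086, 0.2254]
ee_rot: [0.832, 0.555, 0.0, 0.0]
wrist_force: [0.3, -0.3, 0.6]
grip_width: 0.005
```

```bash
python3 - <<'E'
from h import *
save('scene','s4',(220,140,380,290),4);save('top','t4',(230,90,390,240),4)
E
```

```text
(no output)
```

View pics/s4.png

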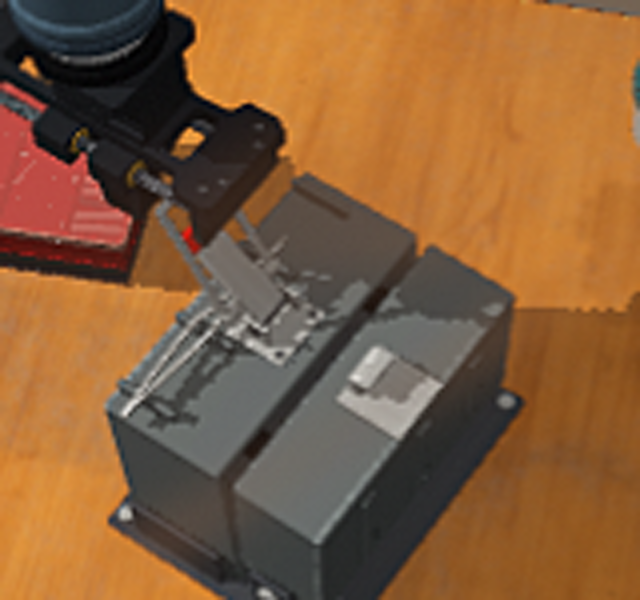

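View pics/t4.png

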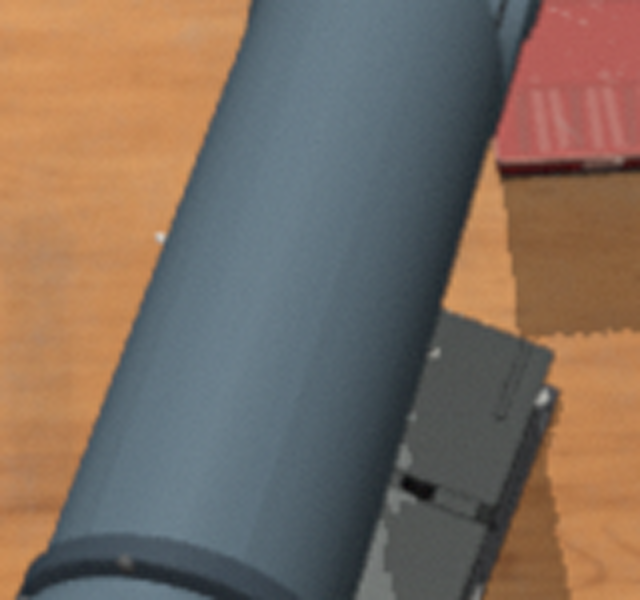

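Request:
play_rows([
  [[0,-15,0,0,0],[0,-28,-2,0,0],[0,-36,-5,0,0],[0,-44,-10,0,0],[0,-52,-15,0,0],[0,-60,-15,0,0],[0,-67,-15,0,0],[0,-74,-15,0,0],[0,-80,-15,0,0],[0,-80,-15,0,0]],
])

```text
time_s: 6.33
eef_pos: [0.6502, -0.0541, 0.239]
ee_rot: [0.832, 0.555, -0.001, -0.001]
wrist_force: [0.3, -0.4, -0.0]
grip_width: 0.005
```

Request:
play_rows([
  [[0,-8,0,0,0],[0,-16,0,0,0],[0,-24,0,0,0],[0,-32,0,0,0],[0,-36,0,0,0],[0,-36,0,0,0],[0,-36,0,0,0]],
])

```text
time_s: 6.92
eef_pos: [0.6183, -0.0409, 0.2398]
ee_rot: [0.832, 0.555, -0.0, -0.0]
wrist_force: [0.4, -0.1, -0.3]
grip_width: 0.013
```

```bash
python3 - <<'E'
from h import *
save('scene','s5',(220,140,380,290),4)
E
```

```text
(no output)
```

View pics/s5.png

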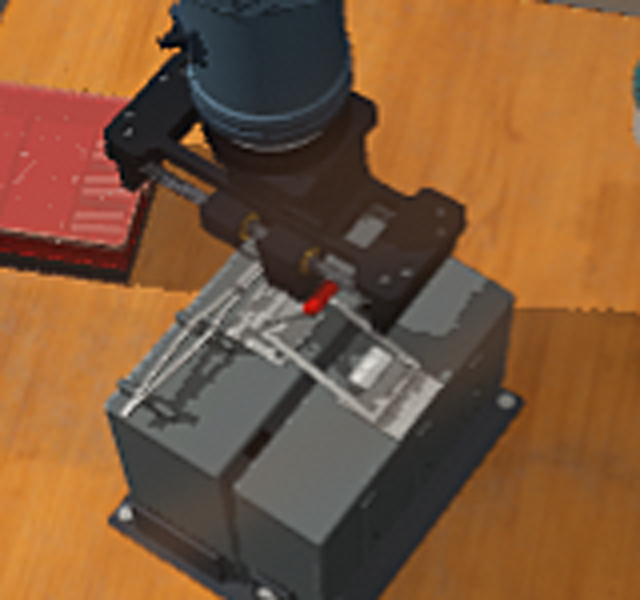

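Request:
play_rows([
  [[0,-4,3,0,0],[0,-8,5,0,0],[0,-10,5,0,0],[0,-10,5,0,0]],
])

```text
time_s: 7.3
eef_pos: [0.6125, -0.0388, 0.2362]
ee_rot: [0.832, 0.555, 0.003, 0.003]
wrist_force: [8.8, -4.4, -0.3]
grip_width: 0.004
```

Request:
play_rows([
  [[0,12,0,0,0],[0,30,-10,0,0],[5,45,-40,0,0],[35,54,-65,0,20],[65,54,-65,0,40],[69,54,-65,0,50],[69,54,-65,0,50],[69,54,-65,0,50],[69,54,-65,0,50]],
])

```text
time_s: 8.05
eef_pos: [0.6848, 0.004, 0.2991]
ee_rot: [0.832, 0.554, -0.001, 0.0]
wrist_force: [-0.3, -0.5, -0.1]
grip_width: 0.436
```

```bash
python3 - <<'E'
from h import *
save('scene','s6',(220,140,380,290),4); print(imaging.camera_info('wrist')); save('wrist','w6')
T=cam('wrist')
E
```

```text
{'mtx': array([[338.97281367,   0.        , 327.20746286],
       [  0.        , 338.97281367, 238.72409295],
       [  0.        ,   0.        ,   1.        ]]), 'k1': -0.04872358089422849, 'xyz': array([0.71356187, 0.0744189 , 0.42293827]), 'attitude': array([ 0.9697239 , -0.19503999, -0.02901635,  0.14405908])}
```

View pics/s6.png

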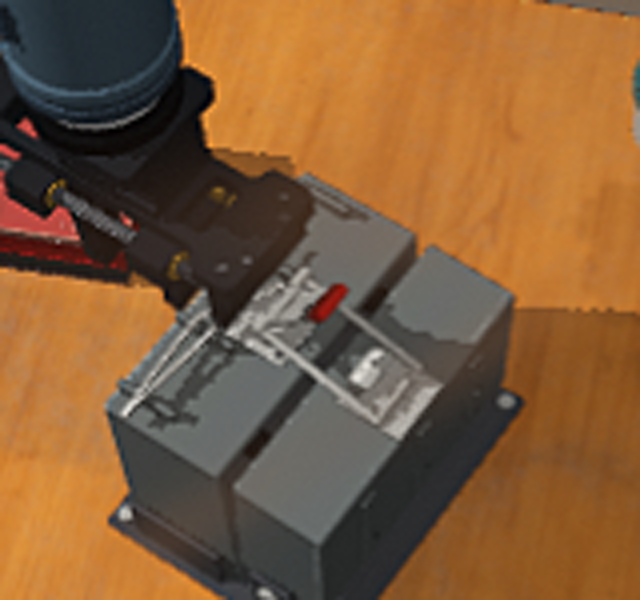

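View pics/w6.png

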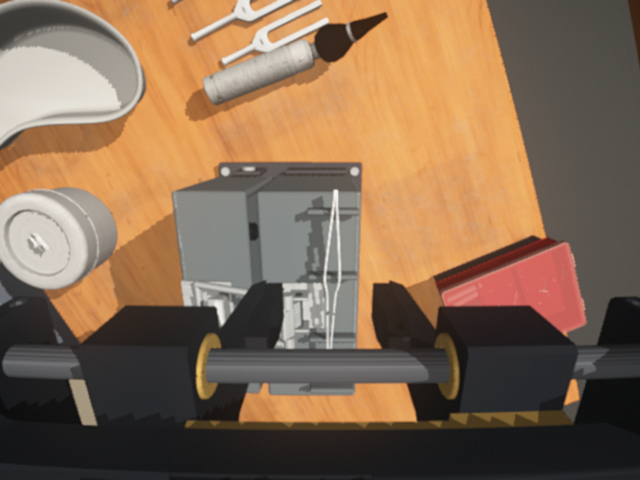

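```bash
python3 - <<'E'
from fit import *
c=cam('wrist'); p=[0.60349,-0.03571,-0.3944]
for P in ((64,102,167),(64,70,167),(85,100,155),(85,85,165),(41,85,165),(83,30,165),(0,100,155)): print(P,proj(c,W(P,p))[0].round(0))
def cf(w): return R.from_euler('z',-p[2]).apply(w-np.array([p[0],p[1],0]))*1000
for uv,z in (((335,191),.167),((327,260),.167),((340,260),.167),((361,191),.155)): print(uv,cf(onz(c,uv,z)).round(1))
im=cv2.imread('pics/w6.png'); cv2.imwrite('pics/w6z.png',cv2.resize(im[155:335,170:400],None,fx=3.3,fy=3.3,interpolation=cv2.INTER_CUBIC))
print(tool((0,0,0))) if 0 else None
E
```

```text
(64, 102, 167) [333. 194.]
(64, 70, 167) [333. 234.]
(85, 100, 155) [360. 194.]
(85, 85, 165) [360. 215.]
(41, 85, 165) [304. 215.]
(83, 30, 165) [356. 280.]
(0, 100, 155) [253. 194.]
(335, 191) [ 65.2 104.2 167. ]
(327, 260) [ 59.   48.5 167. ]
(340, 260) [ 69.5  48.4 167. ]
(361, 191) [ 86.1 102.2 155. ]
```

View pics/w6z.png

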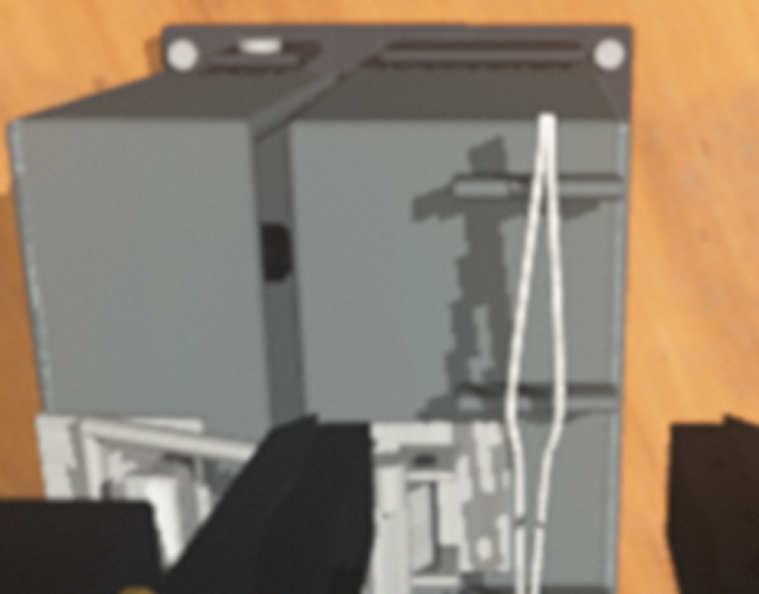

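Request:
play_rows([
  [[3,5,30,0,40],[3,5,65,0,40],[3,5,95,0,40],[3,5,110,0,40],[3,5,116,0,40],[3,5,118,0,40],[3,5,118,0,40]],
])

```text
time_s: 8.73
eef_pos: [0.6918, 0.0057, 0.1824]
ee_rot: [0.832, 0.555, 0.0, 0.0]
wrist_force: [-0.1, -0.3, -0.8]
grip_width: 0.455
```

Request:
play_rows([
  [[0,0,0,0,20],[0,0,0,0,0],[0,0,0,0,0],[0,0,0,0,0],[0,0,0,0,0],[0,0,0,0,0]],
])

```text
time_s: 9.23
eef_pos: [0.692, 0.0059, 0.1823]
ee_rot: [0.832, 0.555, 0.0, 0.001]
wrist_force: [0.3, -1.8, 1.3]
grip_width: 0.08
```

```bash
python3 - <<'E'
from h import *
save('wrist','w7')
E
```

```text
(no output)
```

View pics/w7.png

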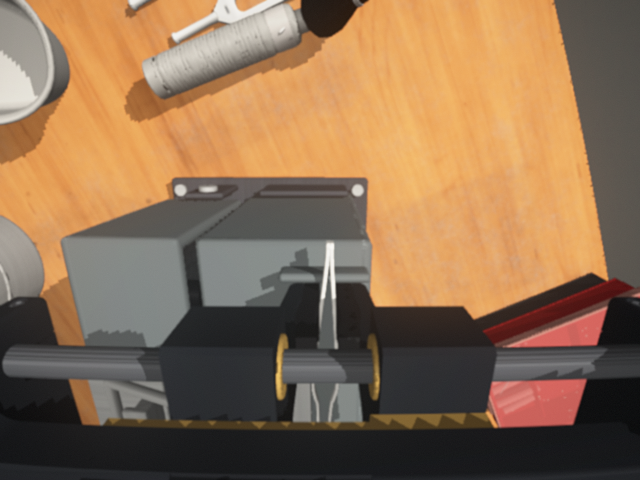

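```bash
python3 - <<'E'
from h import *
T=cam('top')
print('jar',onz(T,(247,322),.087),onz(T,(219,322),.087)); print('oto end',onz(T,(208,209),.03),onz(T,(221,209),.03),onz(T,(217,118),.02))
print('tub',onz(T,(458,286),.06))
a=.079; c=np.array([.4258,.254]); M=np.array([[np.cos(a),-np.sin(a)],[np.sin(a),np.cos(a)]])
ctr=c+M@[0,.008]; d=np.array([np.cos(-.1),np.sin(-.1)]); t=ctr+.046*d
print('ctr',ctr,'tcp',t, tool([t[0],t[1],.30]),get_obs()['q'].round(2))
for s in (-75,0,75): print(M.T@(ctr+s/1000*d-c)*1000)
E
```

```text
jar [0.36520402 0.09222447 0.087     ] [0.36679279 0.14932811 0.087     ]
oto end [0.60949617 0.17879952 0.03      ] [0.60866915 0.15049272 0.03      ] [0.81624047 0.15889051 0.02      ]
tub [ 0.42578145 -0.34996269  0.06      ]
ctr [0.42516866 0.26197505] tcp [0.47093885 0.25738271] [ 147.2377293  -300.50953293 -118.11740761] [-0.37  0.73  0.48  1.5  -0.37  1.   -0.19]
[-73.80166728  21.35342303]
[-4.802806e-15  8.000000e+00]
[73.80166728 -5.35342303]
```

Request:
play_rows([
  [[0,0,-4,0,0],[0,0,-12,0,0],[0,0,-25,0,0],[0,0,-50,0,0],[0,0,-80,0,0],[0,0,-105,0,0],[0,0,-118,0,0],[0,0,-118,0,0]],
])

```text
time_s: 9.95
eef_pos: [0.6932, 0.0064, 0.3041]
ee_rot: [0.832, 0.555, 0.003, 0.002]
wrist_force: [0.6, 0.0, -0.1]
grip_width: 0.087
```

Request:
play_rows([
  [[14,-28,0,0.1,0],[27,-55,0,0.2,0],[40,-82,0,0.32,0],[54,-110,0,0.44,0],[68,-138,0,0.56,0],[81,-165,0,0.68,0],[95,-193,0,0.8,0],[108,-220,0,0.92,0],[122,-248,0,1.04,0],[135,-275,0,1.15,0],[144,-294,0,1.24,0],[147,-300,0,1.276,0],[147,-300,0,1.276,0],[147,-300,0,1.276,0]],
])

```text
time_s: 11.12
eef_pos: [0.4703, 0.2573, 0.2989]
ee_rot: [0.999, -0.048, -0.0, 0.001]
wrist_force: [0.2, -0.0, -0.4]
grip_width: 0.083
```

```bash
python3 - <<'E'
from h import *
print(get_obs()['q'].round(2),tool((.4709,.2574,.047)))
save('wrist','w8');save('scene','s8',(270,260,430,430),3.5)
E
```

```text
[-1.25  0.39  0.86  1.83 -0.34  1.07 -1.93] [  0.79637789  -0.46529794 251.89428213]
```

View pics/w8.png

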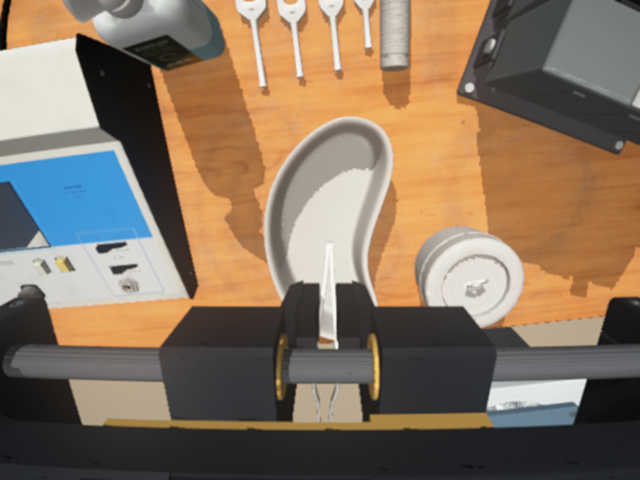

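View pics/s8.png

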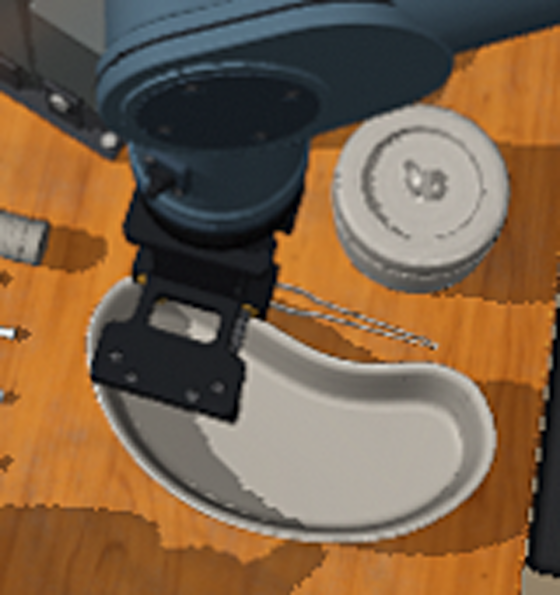

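Request:
play_rows([
  [[0,0,35,0,0],[0,0,75,0,0],[0,0,115,0,0],[0,0,155,0,0],[0,0,190,0,0],[0,0,220,0,0],[0,0,242,0,0],[0,0,254,0,0],[0,0,254,0,0],[0,0,254,0,0]],
])

```text
time_s: 12.05
eef_pos: [0.4716, 0.2566, 0.046]
ee_rot: [0.999, -0.05, 0.0, 0.0]
wrist_force: [0.4, 1.0, 0.3]
grip_width: 0.082
```

Request:
play_rows([
  [[0,0,0,0,12],[0,0,0,0,20],[0,0,0,0,26],[0,0,0,0,26],[0,0,0,0,26],[0,0,0,0,26]],
])

```text
time_s: 12.55
eef_pos: [0.471, 0.2576, 0.0461]
ee_rot: [0.999, -0.049, 0.0, -0.0]
wrist_force: [0.3, 0.1, -0.1]
grip_width: 0.293
```

Request:
play_rows([
  [[0,0,-20,0,26],[0,0,-60,0,26],[0,0,-100,0,26],[0,0,-140,0,26],[0,0,-180,0,26],[0,0,-220,0,26],[0,0,-254,0,26],[0,0,-264,0,20]],
])

```text
time_s: 13.22
eef_pos: [0.473, 0.2578, 0.3148]
ee_rot: [0.999, -0.05, 0.003, -0.003]
wrist_force: [0.9, 0.2, -0.3]
grip_width: 0.242
```

```bash
python3 - <<'E'
from h import *
save('scene','s9',(270,260,430,430),3.5);save('top','t9',(120,200,270,370),3.5)
save('wrist','w9')
E
```

```text
(no output)
```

View pics/s9.png

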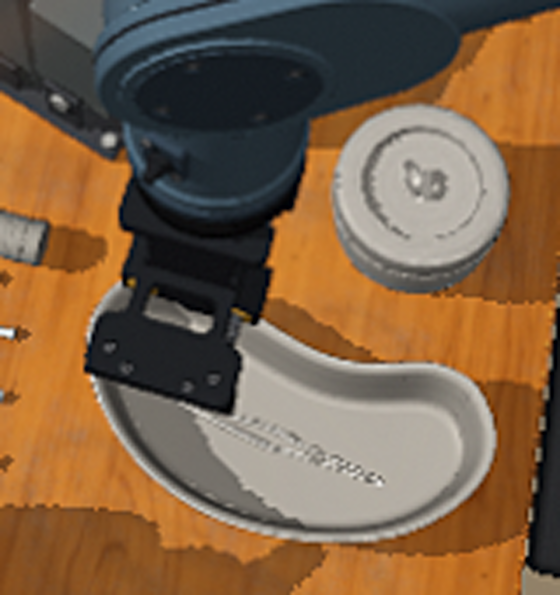

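View pics/w9.png

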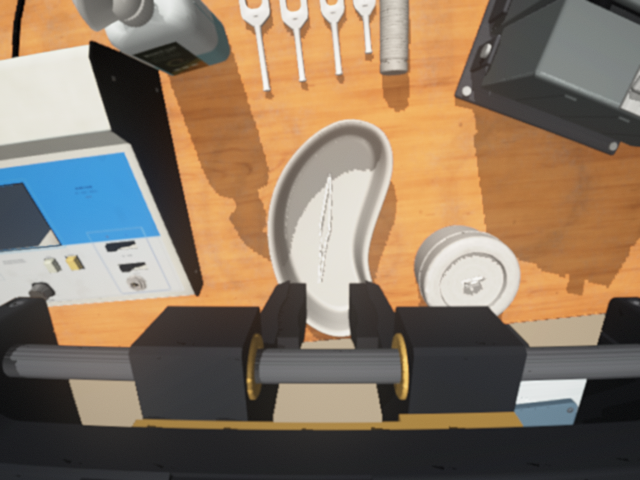

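```bash
python3 - <<'E'
import cv2
im=cv2.imread("pics/t9_full.png"); cv2.imwrite("pics/t9c.png",cv2.resize(im[140:260,240:380],None,fx=5,fy=5,interpolation=cv2.INTER_CUBIC))
im=cv2.imread("pics/s9_full.png"); cv2.imwrite("pics/s9c.png",cv2.resize(im[170:280,240:370],None,fx=5,fy=5,interpolation=cv2.INTER_CUBIC))
E
```

```text
(no output)
```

View pics/t9c.png

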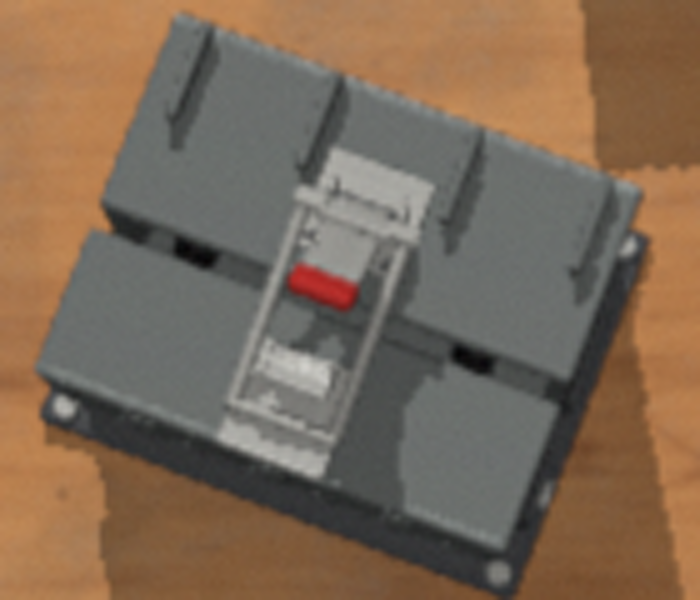

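View pics/s9c.png

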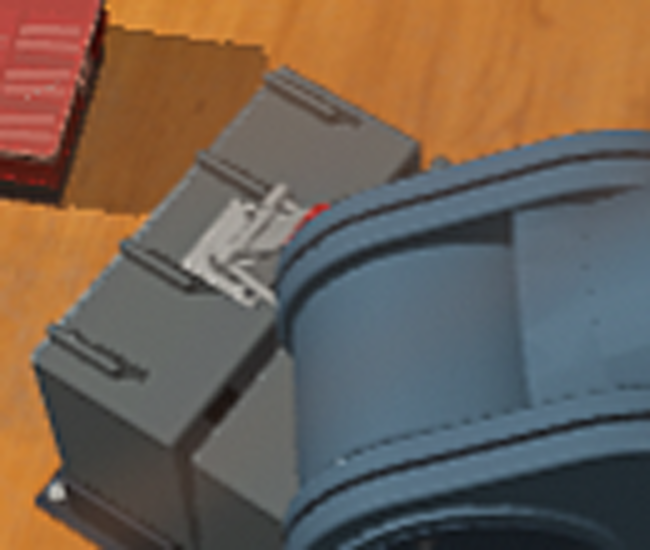

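Request:
play_rows([
  [[12,26,0,-0.1,0],[22,52,0,-0.22,0],[33,78,0,-0.34,0],[44,104,0,-0.46,0],[55,130,0,-0.58,0],[66,156,0,-0.7,0],[77,182,0,-0.82,0],[88,207,0,-0.94,0],[98,230,0,-1.06,0],[107,250,0,-1.17,0],[112,262,0,-1.25,0],[113,265,0,-1.276,0],[113,265,0,-1.276,0],[113,265,0,-1.276,0]],
])

```text
time_s: 14.53
eef_pos: [0.5561, -0.0174, 0.3077]
ee_rot: [0.832, 0.554, -0.001, -0.001]
wrist_force: [-0.5, 0.7, -1.1]
grip_width: 0.005
```

```bash
python3 - <<'E'
from h import *
o=get_obs(); d=o['eef_pos']-[.60349,-.03571,0]; print((R.from_euler('z',.3944).apply(d)*1000).round(1), o['ee_rot'], o['q'].round(2))
E
```

```text
[-50.8  -1.3 307.7] [ 0.83223792  0.55441577 -0.00149808 -0.00097299] [-0.55  0.38  0.65  1.77 -0.25  1.09 -0.21]
```

Down beside the lever (case -x side), then push to about upright.

Request:
play_rows([
  [[1,0,30,0,0],[1,0,60,0,0],[1,0,76,0,0],[1,0,78,0,0],[1,8,78,0,0],[1,16,78,0,0],[1,24,78,0,0],[1,32,78,0,0],[1,40,78,0,0],[1,48,78,0,0],[1,56,78,0,0],[1,62,78,0,0],[1,66,78,0,0],[1,66,78,0,0]],
])

```text
time_s: 15.7
eef_pos: [0.6196, -0.0427, 0.2319]
ee_rot: [0.832, 0.555, 0.0, 0.001]
wrist_force: [0.2, 0.2, 0.5]
grip_width: 0.008
```

```bash
python3 - <<'E'
from h import *
save('scene','s10',(240,170,370,280),5)
E
```

```text
(no output)
```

View pics/s10.png

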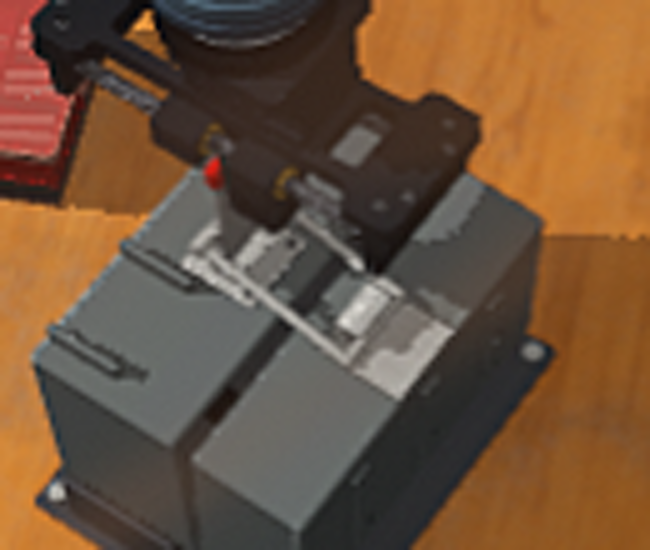

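Request:
play_rows([
  [[0,5,1,0,0],[0,10,2,0,0],[0,14,2,0,0],[0,16,2,0,0],[0,16,2,0,0]],
])

```text
time_s: 16.17
eef_pos: [0.6328, -0.0479, 0.229]
ee_rot: [0.832, 0.555, -0.001, -0.001]
wrist_force: [-2.0, 0.9, -1.6]
grip_width: 0.005
```

```bash
python3 - <<'E'
from h import *
save('scene','s11',(270,190,350,260),8); save('wrist','w11')
E
```

```text
(no output)
```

View pics/s11.png

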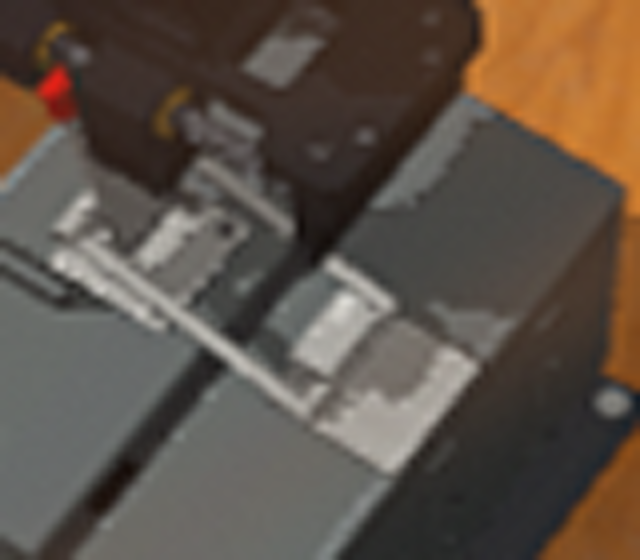

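View pics/w11.png

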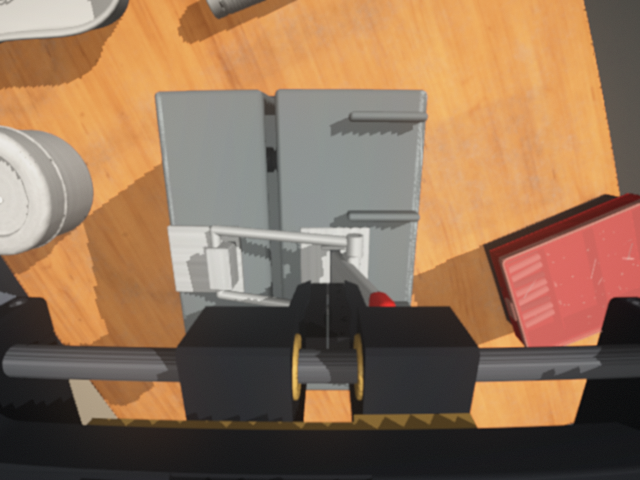

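Request:
play_rows([
  [[0,5,0,0,0],[0,11,0,0,0],[0,17,1,0,0],[0,23,3,0,0],[0,28,5,0,0],[0,32,8,0,0],[0,32,8,0,0]],
])

```text
time_s: 16.85
eef_pos: [0.6634, -0.0606, 0.2214]
ee_rot: [0.832, 0.555, 0.0, 0.0]
wrist_force: [-0.6, 0.0, 0.6]
grip_width: 0.007
```

```bash
python3 - <<'E'
from h import *
save('scene','s12',(240,170,370,280),5); save('wrist','w12')
E
```

```text
(no output)
```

View pics/s12.png

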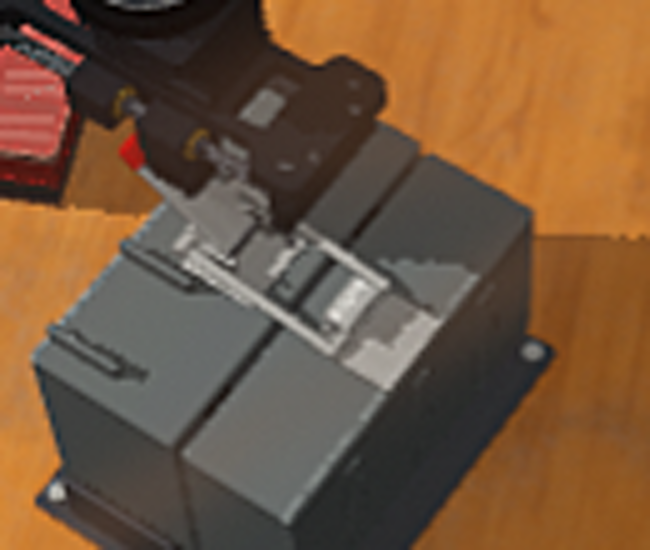

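View pics/w12.png

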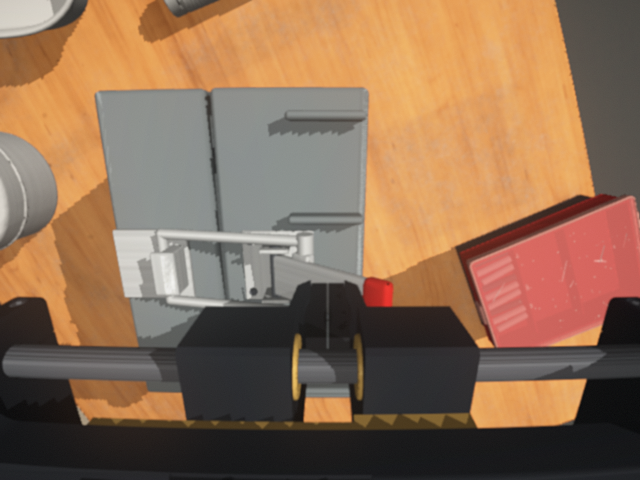

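Request:
play_rows([
  [[0,4,4,0,0],[0,8,9,0,0],[0,12,14,0,0],[0,15,19,0,0],[0,17,24,0,0],[0,17,27,0,0],[0,17,29,0,0],[0,17,29,0,0]],
])

```text
time_s: 17.62
eef_pos: [0.6787, -0.0673, 0.1934]
ee_rot: [0.832, 0.555, 0.0, 0.0]
wrist_force: [-1.5, -0.3, 4.0]
grip_width: 0.005
```

```bash
python3 - <<'E'
from h import *
save('scene','s13',(240,170,370,280),5); save('wrist','w13')
E
```

```text
(no output)
```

View pics/s13.png

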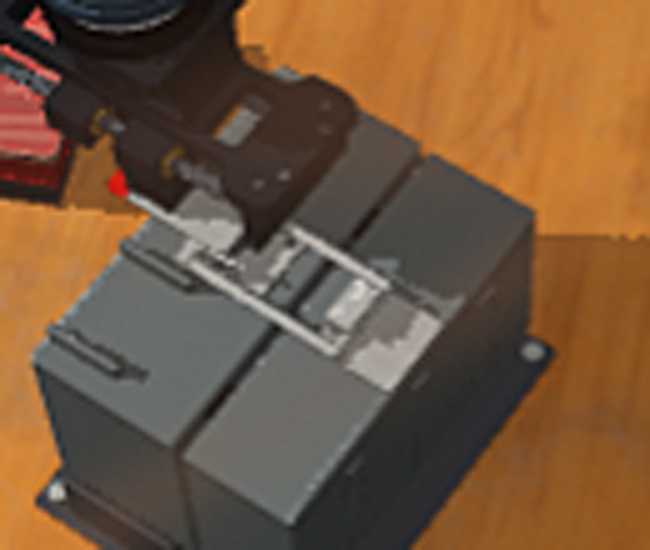

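Request:
play_rows([
  [[0,0,2,0,0],[0,0,3,0,0],[0,0,3,0,0]],
])

```text
time_s: 17.97
eef_pos: [0.6788, -0.0673, 0.193]
ee_rot: [0.832, 0.555, 0.001, 0.0]
wrist_force: [-7.8, 1.1, 21.2]
grip_width: 0.007
```

Firm stop (21 N). Lift off and look.

Request:
play_rows([
  [[0,0,-10,0,0],[0,0,-50,0,0],[0,0,-90,0,0],[0,-20,-120,0,0],[30,-60,-130,0,0],[60,-100,-130,0,0],[90,-140,-130,0,0],[120,-170,-130,0,0],[140,-200,-130,0,0],[160,-230,-130,0,0],[170,-260,-130,0,0],[180,-270,-130,0,0],[180,-270,-130,0,0]],
])

```text
time_s: 19.05
eef_pos: [0.4953, 0.2083, 0.3194]
ee_rot: [0.829, 0.559, -0.0, -0.001]
wrist_force: [0.0, 0.1, 0.6]
grip_width: 0.008
```

```bash
python3 - <<'E'
from h import *
save('scene','s14',(240,170,370,280),5); save('top','t14',(240,140,380,260),5); save('wrist','w14')
E
```

```text
(no output)
```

View pics/s14.png

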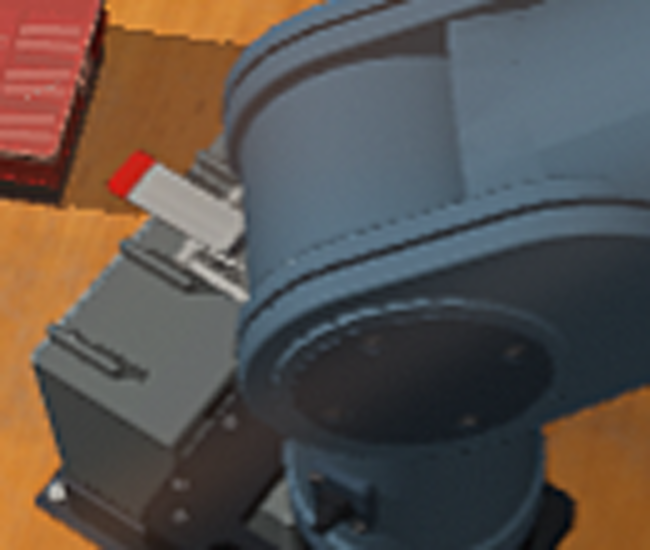

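View pics/t14.png

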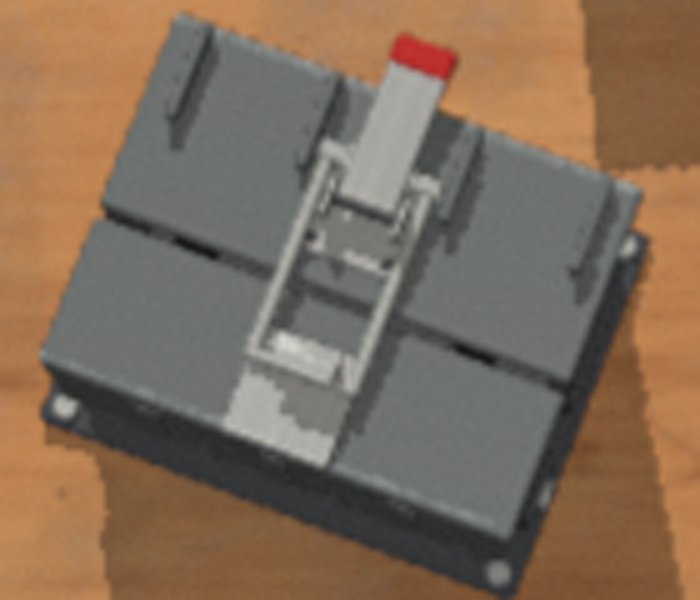

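View pics/w14.png

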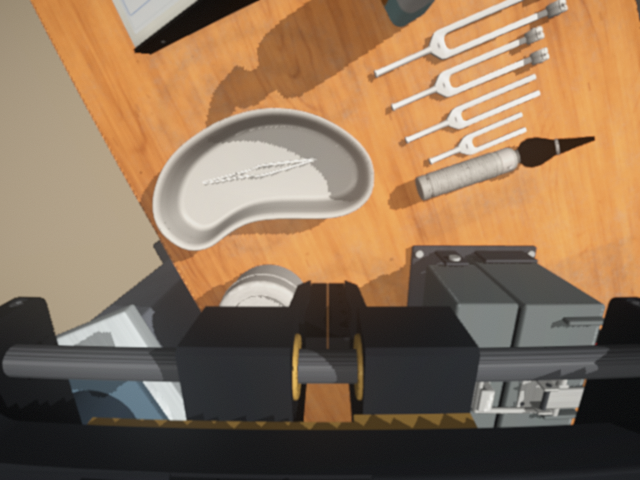

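```bash
python3 - <<'E'
from fit import *
p=[0.60349,-0.03571,-0.3944]
def cf(w): return R.from_euler('z',-p[2]).apply(w-np.array([p[0],p[1],0]))*1000
w,e=tri([(cams['t'],(240+429/5,140+43/5)),(cams['s'],(240+122/5,170+168/5))]); print('tip',cf(w),e)
for th in (0,.07,.2,.3): print(th,[((proj(cams[n],W((34+70*np.cos(th),0,172+70*np.sin(th)),p))[0]-o)*5).round(0) for n,o in (('t',(240,140)),('s',(240,170)))])
for a in (0,.02,.05): print(a,[((proj(cams['t'],W(lidp((x,y,152),a),p))[0]-[240,140])*5).round(0) for x in(-66,-3) for y in (100,-100)])
print([((proj(cams['t'],W((x,y,155),p))[0]-[240,140])*5).round(0) for x in(0,) for y in (100,-100)])
print('seat',((proj(cams['t'],W((-34,0,160.5),p))[0]-[240,140])*5).round(0))
E
```

```text
tip [105.89037486  -0.73755165 167.28397256] [np.float64(0.00012058228305965307), np.float64(0.00012058228305959126)]
0 [array([426.,  44.]), array([123., 165.])]
0.07 [array([426.,  41.]), array([122., 160.])]
0.2 [array([425.,  38.]), array([122., 150.])]
0.3 [array([424.,  38.]), array([123., 144.])]
0 [array([ 34., 362.]), array([509., 543.]), array([ 93., 215.]), array([566., 394.])]
0.02 [array([ 32., 367.]), array([507., 548.]), array([ 90., 220.]), array([564., 399.])]
0.05 [array([ 29., 375.]), array([504., 556.]), array([ 87., 227.]), array([561., 406.])]
[array([ 95., 206.]), array([569., 386.])]
seat [300. 373.]
```

```bash
python3 - <<'E'
from h import *
c=cam('wrist'); a=.079
for uv in ((205,183),(258,172),(313,160)):
    d=onz(c,uv,.006)-[.4258,.254,0]; print((R.from_euler('z',-a).apply(d)*1000).round(1))
o=get_obs(); print(o['time_s'],o['wrist_force'].round(2),abs(o['joint_velocities']).max())
im=cv2.imread('pics/t14_full.png'); cv2.imwrite('pics/t14z.png',cv2.resize(im[175:235,270:340],None,fx=10,fy=10,interpolation=cv2.INTER_CUBIC)[:600])
E
```

```text
[-63.6  31.7   6. ]
[ 4.7 12.1  6. ]
[74.1 -6.9  6. ]
19.2 [-0.19 -0.27 -0.36] 0.024612006570738365
```

View pics/t14z.png

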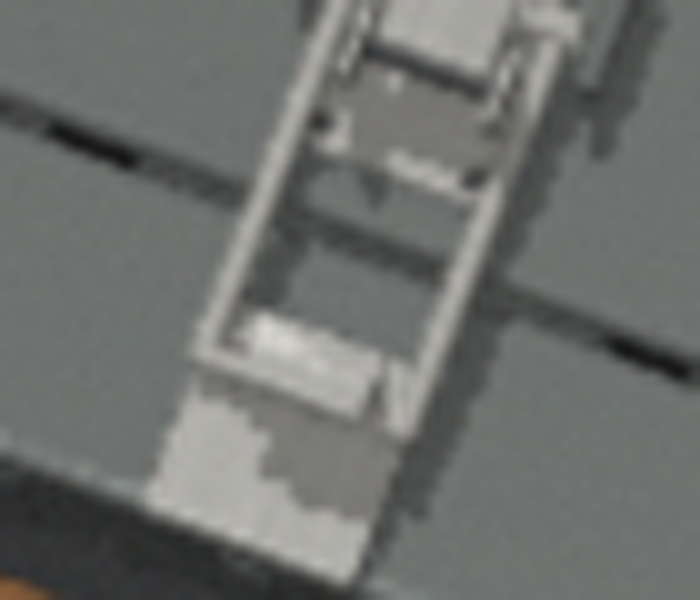

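View pics/t14_full.png

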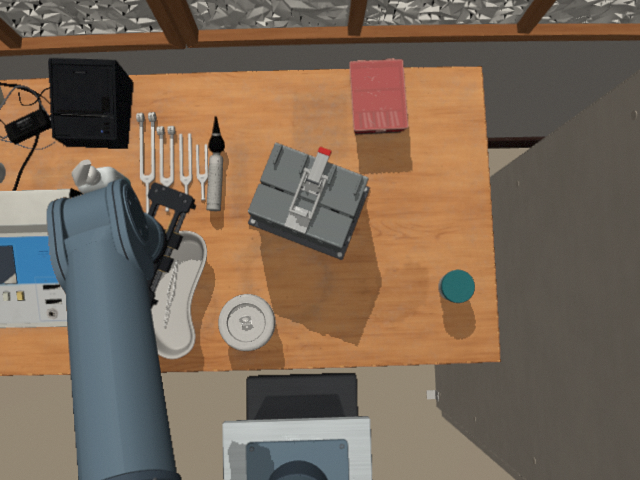

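```bash
python3 -c "
from workcell import ticket; print(ticket.finish_job())"
```

```text
the job is handed in; nothing more can be done
None
```

The case is latched and the forceps are in the kidney dish. I handed the job in at about 19 s, and the system gave no verdict. I worked in this order:

1. Shut the lid onto its buffers.
2. Pushed the lever fully forward, so the loop dropped onto the plate in front of the keeper.
3. Moved the forceps into the dish.
4. Swung the lever back, which hooked the loop under the lip and drew the lid in, and pressed the lever down to a firm stop at about 21 N.

What the last checks showed:
- **Lever:** the measured tip height fits an angle of 0, i.e. flat.
- **Lid:** its corners in the top view match 0 rad better than 0.02 or 0.05. That is at the limit of what the picture can resolve.
- **Loop:** the cross bar sits under the keeper lip. I judged this by eye and did not measure its distance to the seat.
- **Forceps:** centre at about (5, 12) mm in the dish frame, lying on the floor.
- **Other things:** the otoscope and the tub look unmoved.
- **Arm:** clear of everything, wrist force under 0.5 N.

While I was pushing the lid there was an unexpected upward force of about 26 N. I backed off at once. The lid turned out to be on its buffers already, so some of that may have been the gripper body brushing the latch base or keeper. I saw nothing displaced.

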